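# Shim the rocking comparator stand

## Task

The dial-gauge comparator stand rocks because its front left foot has lost its rubber pad. Without picking anything up, push the wooden wedge along the table, thin end first, under that bare foot until it is snug and the stand no longer rocks, neither shoving the stand along nor jacking its other feet off the table. Then let go of the wedge, press down firmly (10 N or so) with the fingertips on the stand's corner right above the bare foot to prove it, and finish while still pressing, the stand staying level; leave everything else where it is.

Things in the scene. Friction and masses are not known exactly. Their poses are not given: they have to be found in the camera images.
- stand: grey dial-gauge stand, loose, about 3 kg. Origin: on the table under the middle of its base plate; x to its back, y to its left. Plate 200 (x) x 170 (y) mm, 26 to 44 mm above the table. In each corner (x +-78, y +-63 mm) a boss 36 mm wide, top at 48 mm; under three of them a foot with a domed rubber pad, 28 mm wide. Dial gauge 60 mm wide near the middle, up to 190 mm; column at (62, -47), 209 mm high
- bare_corner (a point): middle of the top of the front left boss (-78, +63 mm in the stand's frame), 48 mm above the table: the place to press, straight above the bare foot. The stand rests level on its three padded feet; until it is shimmed, 3 to 4 N down on this corner makes it rock over (3 to 7 degrees) until the bare foot meets the table
- bare_foot (a point): lowest point of the bare foot: a round-ended steel stud 14 mm wide, 6 to 11 mm above the table while the stand is level (it differs from run to run); 22 mm inside the left and front edges of the base plate
- wedge: plain wooden wedge, 60 g, left of the stand, thin end roughly toward the bare foot: 100 mm long, 46 wide, 18 high at the thick end, 2 at the thin end, flat sloping top. Origin: centre of its underside; x along it toward the thin end. Pushed sideways near its thick end it turns. About 5 N drives it snug and it stays by friction; over 10 N starts to jack the stand up and shove it
- wedge_face (a point): middle of the wedge's sloping top face, 10 mm above the table; its z axis stands square on the slope, its x axis runs down the slope toward the thin end
- dowel_box: bystander: small grey carton 65 x 100 x 30 mm, origin at the centre of its underside
- offcut: bystander: dark wooden offcut 45 x 140 x 28 mm, origin at the centre of its underside
- square: bystander: try square with wooden stock, 120 x 209 x 19 mm, origin at the centre of its underside
- battery: bystander: black drill battery 88 x 83 x 52 mm, origin at the centre of its underside
- marker: bystander: black marker pen 135 mm long, 20 mm thick, lying, origin at the centre of its underside
There are look-alikes about, which are no part of the job. Several things look just like the wedge: the one meant starts farthest to the robot's left.

How it is judged:
By the outcome, as a careful person would: the job done as asked, in the order asked, and still so for the second after the job is handed in, while the arm keeps its last pose, push and grip.
It also fails if it takes over 72 s, if anything falls off the work surface, if the arm or the gripper's body presses on something with over 40 N, if the wrist force passes 120 N, or if a joint passes its speed limit or range.

## Robot

A 6-joint arm with a two-finger parallel gripper is mounted at the origin on the work surface; the furniture and walls round the work are solid. World frame = base frame: x ahead of the robot, y to its left, z up, the work surface at z = 0. Lengths are in m, angles in rad, forces in N, time in s.
With the tool pointing down it reaches from about 0.3 to 0.775 m from the base axis. Payload 14.6 kg.
Tool frame: the origin (TCP) lies between the finger pads; the fingertips stand 11 mm ahead of it and the grasp point (between the pads) lies 8 mm behind it (bot.tcp_to_tips is the distance from the TCP to the fingertips, in m); z points along the fingers, y is the line along which they close (so a half turn about z gives the same grasp; the last joint's range is limited). The gripper opens to 85 mm and grips with 20 to 120 N. Pads are 22 mm wide; open, the fingers measure 114 mm over their backs; the gripper's body (76 mm by 85 mm) begins 54 mm behind the grasp point. The pads swing forward as they close: fully open they stand 13 mm farther back than shut.
Start: joints at [-1.355, 0.3, 1.521, -0, 1.321, -0.067], TCP at [0.153, -0.528, 0.242] pointing down, gripper open.
Joint ranges: [-3.03, 3.03], [-0.79, 2.21], [0.23, 2.52], [-1.04, 4.18], [0, 3.07], [-2.55, 2.55]. Speed limits (rad/s): [2.22, 2.22, 2.57, 3.14, 3.14, 3.14].

## Interface

Orientations are given as a 3x3 rotation matrix whose columns are the frame's x, y, z axes.
In Python, from station import bot gives the robot as it stands.
- The arm moves only by the tool drive_tool, never from a script. Its argument "commands" is a list of rows, each a list of 5 numbers: the shift along the tool's x, y, z in m, then the turn about the tool's z in degrees, then the opening, from -1 (shut) to 1 (fully open). A call has 1 to 20 rows; each row shifts and turns the commanded pose from where the row before left it, along the tool's axes as they then stand; what a row does not reach is not made up. A row lasts 1/10 s, in which the tool goes at most 50 mm and 8.59 degrees, less where a joint would pass 70% of its speed; a pose out of reach is approached as far as the arm can. A call is refused whole if a number of a shift passes 0.05 or a number of a turn 8.59, either way. A call with a gripper value outside its range is refused whole. The fingers move at their own pace and stop on an object; "force" is the grip in N (left out, the last holds). Time passes only in rows, so rows that do not move let the fingers close. It gives the time, the measured TCP pose, the force, the opening and the grip force at its end, in the units of the state.
- bot.read_state(): the state, without advancing time (a new reading comes with each control period).
- bot.snapshot(name): name is "side" or "top"; returns the picture (384x512x3 uint8, red, green, blue); there is no depth.
- bot.camera_params(name): a dict with "mtx" (3x3 intrinsics, pixels), "extrinsics" (4x4, takes a point from camera to world coordinates). Camera axes: x right, y up, looking along -z (the intrinsics and any distortion apply to the point x, -y, -z); pixel columns grow to the right and rows downward; lengths in m; the calibration is good to about 2 mm. A picture is of the moment at which its call begins. camera_params takes no time and is no camera call.
- bot.close_job(): hands the job in; it is judged then, once.
The state is a dict: "time": time; "joints": joint angles; "joint_vel": joint speeds; "tau": joint torques, N m; "position": TCP position; "tool_rot": TCP orientation; "wrist_force": force on the tool from outside, world axes, zero at the start; "wrist_torque": the same for the moment, N m; "finger_gap": opening from 0.0 (shut) to 1.0 (fully open); "grasp_force": force on a finger pad.
Only numpy, scipy, OpenCV 4.12 (cv2) and the standard library are available. Lean on these libraries where they do the work, as an engineer would, in place of code of your own. Each camera call takes 0.05 s, during which the arm holds its last target. There are 200 camera calls.

## Working session

There is one attempt and no reset: what is moved stays moved. The work goes in short steps, Python scripts to look and compute and a tool call to move; the robot and the scene stay as the last step left them, time stands still between calls to the robot, and variables do not carry over. Pictures are saved under pics/ and viewed, at most 10 in all, crops included, and the job is handed in when it is done.

Besides the shell and the picture viewer there is one more tool, called after "Call:" as name([rows], argument=value, ...), one row to a line, values as JSON. drive_tool: Moves the arm, as the interface text tells. Its arguments: {"type":"object","properties":{"commands":{"type":"array"},"force":{"type":"number"}},"required":["commands"]}

```bash
mkdir -p pics; python3 - <<'E'
from station import bot
import cv2
s=bot.read_state();print({k:s[k] for k in('time','position','tool_rot','wrist_force','finger_gap')},bot.tcp_to_tips)
for n in('top','side'):
    im=bot.snapshot(n);cv2.imwrite(f'pics/{n}0.png',im[:,:,::-1])
    p=bot.camera_params(n);print(n,p)
E
```

```text
{'time': 0.0, 'position': array([ 0.15342934, -0.5279402 ,  0.24170858]), 'tool_rot': array([[ 9.60281592e-01,  2.79032602e-01, -2.66254924e-04],
       [ 2.79032721e-01, -9.60280912e-01,  1.14494226e-03],
       [ 6.37966968e-05, -1.17376081e-03, -9.99999309e-01]]), 'wrist_force': array([-0.40980307, -0.30855877,  1.03224185]), 'finger_gap': 1.001591777654448} 0.011
top {'mtx': array([[395.55324508,   0.        , 257.14347559],
       [  0.        , 395.55324508, 190.71790119],
       [  0.        ,   0.        ,   1.        ]]), 'extrinsics': array([[ 0.01516037,  0.98375737, -0.17886194,  0.23277201],
       [-0.99977117,  0.01221406, -0.01756229, -0.02437146],
       [-0.01509241,  0.17908726,  0.98371742,  1.32531303],
       [ 0.        ,  0.        ,  0.        ,  1.        ]])}
side {'mtx': array([[362.51080128,   0.        , 263.87706174],
       [  0.        , 362.51080128, 186.70601428],
       [  0.        ,   0.        ,   1.        ]]), 'extrinsics': array([[-9.99915363e-01, -9.44399013e-03, -8.94867390e-03,
         4.52662080e-01],
       [-6.47685600e-04, -6.50828720e-01,  7.59224313e-01,
         9.07374001e-01],
       [-1.29941609e-02,  7.59165850e-01,  6.50767519e-01,
         8.63113111e-01],
       [ 0.00000000e+00,  0.00000000e+00,  0.00000000e+00,
         1.00000000e+00]])}
```

View pics/top0.png

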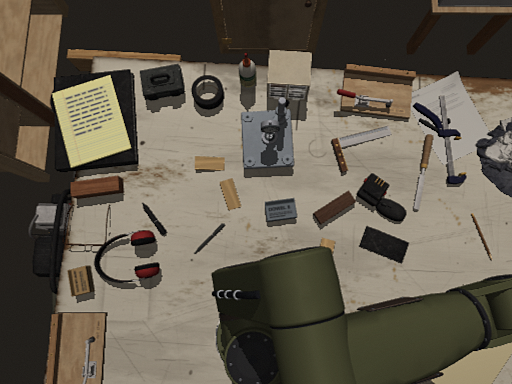

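View pics/side0.png

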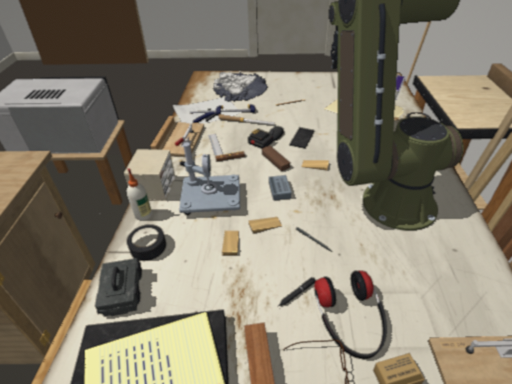

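Wedge look-alikes in the top view are A (210,163), B (230,193) and C (328,243). The reddish block at (97,187) and the carton at (81,280) aren't wedges. A is farthest to the robot's left (+y is image left) and lies left of the stand, whose front left boss is at about (247,172). I'll check A in a close crop and measure it.

```bash
cat > h.py <<'E'
from station import bot
import cv2, numpy as np
P={n:bot.camera_params(n) for n in('top','side')}
def ray(n,uv):
    p=P[n];K=p['mtx'];E=p['extrinsics']
    d=np.linalg.solve(K,[uv[0],uv[1],1.]);d=d*[1,-1,-1]
    return E[:3,3],E[:3,:3]@d
def plane(n,uv,z):
    o,d=ray(n,uv);return o+d*(z-o[2])/d[2]
def proj(n,X):
    p=P[n];E=p['extrinsics'];c=E[:3,:3].T@(np.asarray(X,float)-E[:3,3]);q=p['mtx']@(c*[1,-1,-1]);return q[:2]/q[2]
def wood(im,box):
    x0,y0,x1,y1=box;hsv=cv2.cvtColor(im,cv2.COLOR_RGB2HSV)
    m=cv2.inRange(hsv,(8,85,90),(28,255,255));k=np.zeros_like(m);k[y0:y1,x0:x1]=m[y0:y1,x0:x1]
    cs,_=cv2.findContours(k,cv2.RETR_EXTERNAL,cv2.CHAIN_APPROX_NONE);return max(cs,key=cv2.contourArea)
E
python3 - <<'E'
from h import *
ims={n:cv2.imread(f'pics/{n}0.png')[:,:,::-1].copy() for n in P}
boxes={'top':(185,145,236,178),'side':(212,222,246,262)}
for n,b in boxes.items():
    c=wood(ims[n],b);r=cv2.minAreaRect(c);q=cv2.boxPoints(r)
    print(n,cv2.contourArea(c),r);print([plane(n,x,.010).round(4).tolist() for x in q], plane(n,r[0],.010).round(4))
A=cv2.resize(ims['top'][100:210,180:310],None,fx=4,fy=4,interpolation=cv2.INTER_CUBIC)
B=cv2.resize(ims['side'][160:270,170:280],(440,440),interpolation=cv2.INTER_CUBIC)
B=B[:,:280]
cv2.imwrite('pics/crop0.png',np.hstack([A,B])[:, :, ::-1])
E
```

```text
top 334.5 ((209.5, 162.5), (13.0, 29.0), 90.0)
[[0.5908, 0.215, 0.01], [0.5919, 0.115, 0.01], [0.546, 0.1136, 0.01], [0.5448, 0.213, 0.01]] [0.5683 0.1641 0.01  ]
side 291.0 ((230.2705078125, 242.52462768554688), (14.938397407531738, 24.17304229736328), 5.19442892074585)
[[0.5897, 0.2178, 0.01], [0.5914, 0.121, 0.01], [0.5437, 0.1273, 0.01], [0.5451, 0.2233, 0.01]] [0.5674 0.1739 0.01  ]
```

View pics/crop0.png

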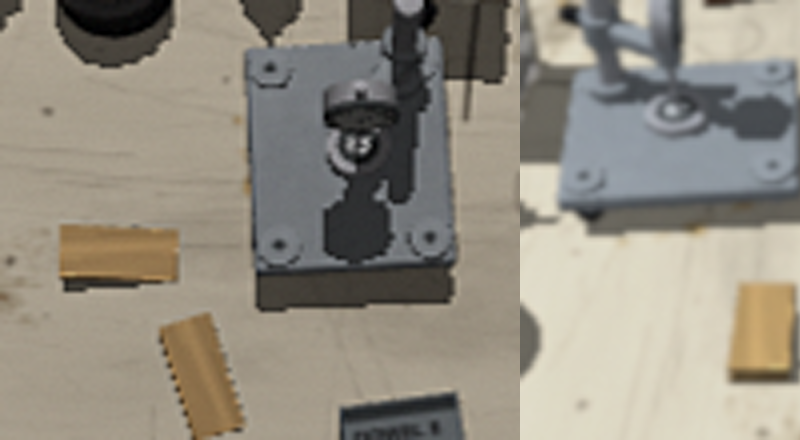

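The crop confirms A (crop 60–178 × 226–282) is a plain wedge. Its thick end is on the left, with the tall shadow side, and its thin end points at the stand. The column is at the back right, so the stand's front left boss is at crop (279,244), which is top pixel (249.8,161).

```bash
python3 - <<'E'
from h import *
from scipy.optimize import least_squares
# stand: boss centres (px from crop), world at z=.048
loc={'FL':(-78,63),'FR':(-78,-63),'BL':(78,63)}
T={'FL':(249.75,161),'FR':(287.5,159.25),'BL':(247.5,117)}
# side crop scale 4, offset (170,160), x shifted 520 : side view FL,FR,BL bosses
S={'FL':(170+(772-520)/4,160+165/4),'BL':(170+(584-520)/4,160+177/4),'FR':(170+(775-520)/4,160+70/4)}
for k in T: print(k,plane('top',T[k],.048).round(4),plane('side',S[k],.048).round(4))
def fit(obs):
    def f(p):
        c,s=np.cos(p[2]),np.sin(p[2]);r=[]
        for n,d in obs:
            for k,uv in d.items():
                x,y=np.array(loc[k])/1000;r+=list(proj(n,(p[0]+c*x-s*y,p[1]+s*x+c*y,.048))-uv)
        return r
    return least_squares(f,[.62,-.05,0])
for o in ([('top',T)],[('side',S)],[('top',T),('side',S)]):
    r=fit(o);p=r.x;c,s=np.cos(p[2]),np.sin(p[2]);x,y=-.078,.063
    print('stand',p[:2].round(4),np.degrees(p[2]).round(2),'corner',(p[0]+c*x-s*y).round(4),(p[1]+s*x+c*y).round(4),'rms',np.sqrt(np.mean(r.fun**2)).round(2))
# wedge top-face corners: contour quad, with right heights
for n,b in {'top':(185,145,236,178),'side':(212,222,246,262)}.items():
    im=cv2.imread(f'pics/{n}0.png')[:,:,::-1].copy()
    c=wood(im,b)[:,0]
    if n=='top':
        for u in range(196,224,3):
            v=c[c[:,0]==u][:,1];z=.018-.016*(u-195)/29
            a,bb=plane(n,(u,v.min()-.5),z),plane(n,(u,v.max()+.5),z);print(u,v.min(),v.max(),a.round(4)[:2],bb.round(4)[:2],((a+bb)/2).round(4)[:2])
        print('thick y',plane(n,(c[:,0].min()-.5,162.5),.016)[:2],'thin y',plane(n,(c[:,0].max()+.5,162.5),.002)[:2])
    else:
        for v in range(232,256,3):
            u=c[c[:,1]==v][:,0];z=.002+.016*(v-231)/20;z=min(z,.018)
            a,bb=plane(n,(u.min()-.5,v),z),plane(n,(u.max()+.5,v),z);print(v,u.min(),u.max(),a.round(4)[:2],bb.round(4)[:2],((a+bb)/2).round(4)[:2])
        print('thick bottom',plane(n,(230,c[:,1].max()+.5),0.)[:2],'thin',plane(n,(232,c[:,1].min()-.5),.002)[:2])
E
```

```text
FL [0.5653 0.0246 0.048 ] [0.5659 0.0288 0.048 ]
FR [ 0.5727 -0.101   0.048 ] [ 0.5714 -0.0956  0.048 ]
BL [0.7193 0.0351 0.048 ] [0.7196 0.0412 0.048 ]
stand [ 0.6464 -0.033 ] 3.81 corner 0.5644 0.0247 rms 0.14
stand [ 0.6463 -0.0279] 3.52 corner 0.5646 0.0302 rms 0.26
stand [ 0.6466 -0.0314] 3.72 corner 0.5647 0.0264 rms 0.48
196 156 168 [0.5906 0.2102] [0.5449 0.2083] [0.5677 0.2093]
199 156 168 [0.5911 0.2002] [0.5454 0.1983] [0.5682 0.1993]
202 157 168 [0.5881 0.1901] [0.5459 0.1884] [0.567  0.1892]
205 157 168 [0.5887 0.18  ] [0.5464 0.1784] [0.5675 0.1792]
208 157 169 [0.5893 0.1699] [0.5434 0.1682] [0.5663 0.1691]
211 157 169 [0.5898 0.1598] [0.5439 0.1582] [0.5669 0.159 ]
214 157 169 [0.5904 0.1497] [0.5444 0.1481] [0.5674 0.1489]
217 157 169 [0.591  0.1395] [0.5449 0.138 ] [0.5679 0.1388]
220 157 169 [0.5915 0.1294] [0.5454 0.1279] [0.5685 0.1286]
223 157 169 [0.5921 0.1192] [0.546  0.1177] [0.569  0.1184]
thick y [0.56618647 0.21458625] thin y [0.57092287 0.11337926]
232 225 237 [0.5899 0.1238] [0.5484 0.1243] [0.5692 0.124 ]
235 225 237 [0.5885 0.1387] [0.5474 0.1391] [0.568  0.1389]
238 224 238 [0.5902 0.1532] [0.5434 0.1537] [0.5668 0.1535]
241 224 237 [0.5888 0.1676] [0.5455 0.168 ] [0.5672 0.1678]
244 223 237 [0.5904 0.1816] [0.5446 0.1821] [0.5675 0.1818]
247 223 237 [0.589  0.1954] [0.5437 0.1959] [0.5663 0.1956]
250 223 237 [0.5876 0.209 ] [0.5428 0.2094] [0.5652 0.2092]
253 223 234 [0.5865 0.2209] [0.5509 0.2213] [0.5687 0.2211]
thick bottom [0.56624034 0.21227144] thin [0.56651446 0.11687868]
```

The wedge is centred near (0.567, 0.164), with its thin end facing −y at y≈0.115 and its thick end at y≈0.214. The bare foot is near (0.565, 0.027). They are already in line, so a straight push along −y on the thick end will do, using two fingertips spread about 16 mm apart. First I'll turn the tool so x=+y world and y=+x world.

Call:
drive_tool([
  [0,0,0,-8.2,-0.62],
  [0,0,0,-8.2,-0.62],
  [0,0,0,-8.2,-0.62],
  [0,0,0,-8.2,-0.62],
  [0,0,0,-8.2,-0.62],
  [0,0,0,-8.2,-0.62],
  [0,0,0,-8.2,-0.62],
  [0,0,0,-8.2,-0.62],
  [0,0,0,-8.2,-0.62],
  [0,0,0,0,-0.62],
], force=20)

```text
time: 1.1
position: [0.1534, -0.528, 0.2419]
tool_rot: [[-0.002, 1.0, -0.0], [1.0, 0.002, 0.001], [0.001, -0.0, -1.0]]
wrist_force: [-0.8, 0.4, 0.1]
finger_gap: 0.189
grasp_force: 0.0
```

Call:
drive_tool([
  [0.04,0.02,0,0,-0.62],
  [0.04,0.02,0,0,-0.62],
  [0.04,0.02,0,0,-0.62],
  [0.04,0.02,0,0,-0.62],
  [0.04,0.02,0,0,-0.62],
  [0.04,0.02,0,0,-0.62],
  [0.04,0.02,0,0,-0.62],
  [0.04,0.02,0,0,-0.62],
  [0.04,0.02,0,0,-0.62],
  [0.04,0.02,0,0,-0.62],
  [0.04,0.02,0,0,-0.62],
  [0.04,0.02,0,0,-0.62],
  [0.04,0.02,0,0,-0.62],
  [0.04,0.02,0,0,-0.62],
  [0.04,0.02,0,0,-0.62],
  [0.04,0.02,0,0,-0.62],
  [0.04,0.02,0,0,-0.62],
  [0.04,0.02,0,0,-0.62],
  [0.04,0.02,0,0,-0.62],
  [0.04,0.02,0,0,-0.62],
])

```text
time: 3.1
position: [0.5539, 0.2737, 0.242]
tool_rot: [[0.005, 1.0, -0.0], [1.0, -0.005, -0.0], [-0.0, -0.0, -1.0]]
wrist_force: [0.6, -1.3, 0.7]
finger_gap: 0.19
grasp_force: 0.0
```

Call:
drive_tool([
  [-0.01,0.012,0.03,0,-0.62],
  [-0.014,0,0.035,0,-0.62],
  [0,0,0.035,0,-0.62],
  [0,0,0.035,0,-0.62],
  [0,0,0.035,0,-0.62],
  [0,0,0.025,0,-0.62],
  [0,0,0.015,0,-0.62],
  [0,0,0.01,0,-0.62],
  [0,0,0.005,0,-0.62],
  [0,0,0,0,-0.62],
])

```text
time: 4.1
position: [0.5656, 0.248, 0.0175]
tool_rot: [[0.001, 1.0, 0.0], [1.0, -0.001, 0.0], [0.0, 0.0, -1.0]]
wrist_force: [-0.6, -0.4, 0.0]
finger_gap: 0.187
grasp_force: 0.0
```

```bash
python3 - <<'E'
from h import *
s=bot.read_state();print(s['position'],s['wrist_force'])
ims={n:bot.snapshot(n) for n in P}
A=cv2.resize(ims['top'][100:210,170:290],None,fx=4,fy=4,interpolation=cv2.INTER_CUBIC)
B=cv2.resize(ims['side'][170:280,190:270],None,fx=4,fy=4,interpolation=cv2.INTER_CUBIC)
cv2.imwrite('pics/c1.png',np.hstack([A,B])[:,:,::-1])
E
```

```text
[0.56560411 0.24795025 0.01751224] [-0.57976398 -0.38218991  0.01587171]
```

View pics/c1.png

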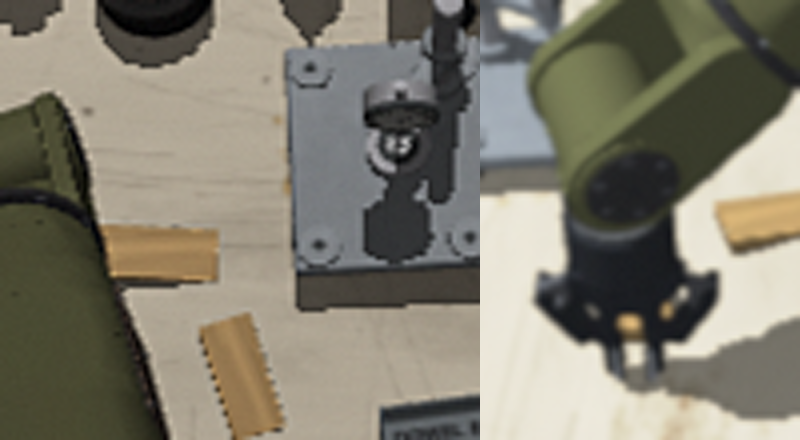

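In the crop, the fingers stand behind the wedge's thick end (side crop ~(635,370)), centred on it. The wedge (top crop 110–218 × 226–282) hasn't moved. Starting the push.

Call:
drive_tool([
  [-0.005,0,0.001,0,-0.62],
  [-0.005,0,0.001,0,-0.62],
  [-0.005,0,0,0,-0.62],
  [-0.004,0,0,0,-0.62],
  [-0.003,0,0,0,-0.62],
  [-0.003,0,0,0,-0.62],
  [-0.005,0,0,0,-0.62],
  [-0.005,0,0,0,-0.62],
  [-0.005,0,0,0,-0.62],
  [-0.005,0,0,0,-0.62],
  [-0.005,0,0,0,-0.62],
  [-0.005,0,0,0,-0.62],
  [-0.005,0,0,0,-0.62],
  [-0.005,0,0,0,-0.62],
  [-0.005,0,0,0,-0.62],
  [-0.005,0,0,0,-0.62],
  [-0.005,0,0,0,-0.62],
  [-0.005,0,0,0,-0.62],
  [-0.005,0,0,0,-0.62],
  [-0.005,0,0,0,-0.62],
])

```text
time: 6.2
position: [0.5654, 0.1525, 0.0153]
tool_rot: [[-0.0, 1.0, -0.0], [1.0, 0.0, 0.0], [0.0, -0.0, -1.0]]
wrist_force: [-0.1, 0.4, 0.4]
finger_gap: 0.189
grasp_force: 0.2
```

```bash
python3 - <<'E'
from h import *
s=bot.read_state();print(s['position'],s['wrist_force'])
ims={n:bot.snapshot(n) for n in P}
A=cv2.resize(ims['top'][100:210,170:290],None,fx=4,fy=4,interpolation=cv2.INTER_CUBIC)
B=cv2.resize(ims['side'][170:280,190:270],None,fx=4,fy=4,interpolation=cv2.INTER_CUBIC)
cv2.imwrite('pics/c2.png',np.hstack([A,B])[:,:,::-1])
E
```

```text
[0.56541638 0.15246503 0.0152659 ] [-0.14857632  0.41567748  0.38733997]
```

View pics/c2.png

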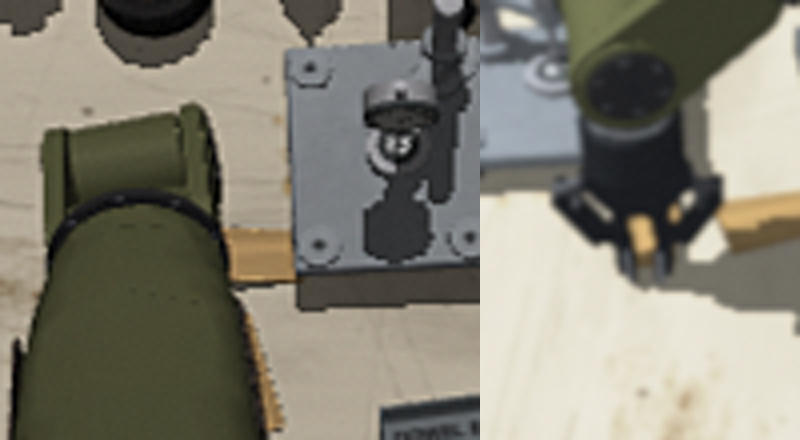

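The wedge (top crop 225–297 × 230–285) is moving straight, its thin end just reaching under the plate's left edge. I'll continue more slowly and watch the force.

Call:
drive_tool([
  [-0.003,0,0,0,-0.62],
  [-0.003,0,0,0,-0.62],
  [-0.003,0,0,0,-0.62],
  [-0.003,0,0,0,-0.62],
  [-0.003,0,0,0,-0.62],
  [-0.003,0,0,0,-0.62],
  [-0.003,0,0,0,-0.62],
  [-0.003,0,0,0,-0.62],
  [-0.002,0,0,0,-0.62],
  [-0.002,0,0,0,-0.62],
  [0,0,0,0,-0.62],
])

```text
time: 7.4
position: [0.5654, 0.1246, 0.0153]
tool_rot: [[0.0, 1.0, -0.0], [1.0, -0.0, -0.0], [-0.0, -0.0, -1.0]]
wrist_force: [0.1, 1.0, -0.3]
finger_gap: 0.183
grasp_force: 0.0
```

Call:
drive_tool([
  [-0.001,0,0,0,-0.62],
  [-0.001,0,0,0,-0.62],
  [-0.001,0,0,0,-0.62],
  [-0.001,0,0,0,-0.62],
  [0,0,0,0,-0.62],
])

```text
time: 7.9
position: [0.5654, 0.1207, 0.0153]
tool_rot: [[-0.0, 1.0, -0.0], [1.0, 0.0, -0.0], [-0.0, -0.0, -1.0]]
wrist_force: [-0.2, 0.2, 0.5]
finger_gap: 0.189
grasp_force: 0.0
```

Call:
drive_tool([
  [-0.001,0,0,0,-0.62],
  [-0.001,0,0,0,-0.62],
  [-0.001,0,0,0,-0.62],
  [0,0,0,0,-0.62],
])

```text
time: 8.3
position: [0.5654, 0.1177, 0.0153]
tool_rot: [[0.0, 1.0, -0.0], [1.0, -0.0, -0.0], [-0.0, -0.0, -1.0]]
wrist_force: [0.5, 0.1, 0.6]
finger_gap: 0.186
grasp_force: 0.0
```

Call:
drive_tool([
  [-0.001,0,0,0,-0.62],
  [-0.001,0,0,0,-0.62],
  [-0.001,0,0,0,-0.62],
  [0,0,0,0,-0.62],
])

```text
time: 8.7
position: [0.5654, 0.1147, 0.0153]
tool_rot: [[0.0, 1.0, -0.0], [1.0, -0.0, -0.0], [-0.0, -0.0, -1.0]]
wrist_force: [0.1, -0.4, -0.1]
finger_gap: 0.191
grasp_force: 0.0
```

Call:
drive_tool([
  [-0.001,0,0,0,-0.62],
  [-0.001,0,0,0,-0.62],
  [0,0,0,0,-0.62],
])

```text
time: 9.0
position: [0.5654, 0.1127, 0.0153]
tool_rot: [[-0.0, 1.0, -0.0], [1.0, 0.0, -0.0], [-0.0, -0.0, -1.0]]
wrist_force: [-0.0, 0.4, -0.0]
finger_gap: 0.185
grasp_force: 0.0
```

Call:
drive_tool([
  [-0.001,0,0,0,-0.62],
  [-0.001,0,0,0,-0.62],
  [0,0,0,0,-0.62],
])

```text
time: 9.3
position: [0.5655, 0.1108, 0.0153]
tool_rot: [[-0.0, 1.0, 0.0], [1.0, 0.0, -0.0], [-0.0, 0.0, -1.0]]
wrist_force: [0.0, 0.2, 0.3]
finger_gap: 0.187
grasp_force: 0.0
```

Call:
drive_tool([
  [-0.001,0,0,0,-0.62],
  [-0.001,0,0,0,-0.62],
  [0,0,0,0,-0.62],
])

```text
time: 9.6
position: [0.5654, 0.1089, 0.0153]
tool_rot: [[-0.0, 1.0, 0.0], [1.0, 0.0, 0.0], [0.0, 0.0, -1.0]]
wrist_force: [0.7, 1.9, -0.3]
finger_gap: 0.192
grasp_force: 1.2
```

Call:
drive_tool([
  [-0.001,0,0,0,-0.62],
  [-0.001,0,0,0,-0.62],
  [0,0,0,0,-0.62],
])

```text
time: 9.9
position: [0.5654, 0.1071, 0.0153]
tool_rot: [[-0.0, 1.0, 0.0], [1.0, 0.0, 0.0], [0.0, 0.0, -1.0]]
wrist_force: [-0.3, 4.0, -0.6]
finger_gap: 0.192
grasp_force: 2.1
```

Call:
drive_tool([
  [-0.001,0,0,0,-0.62],
  [-0.001,0,0,0,-0.62],
  [0,0,0,0,-0.62],
])

```text
time: 10.2
position: [0.5654, 0.1054, 0.0153]
tool_rot: [[-0.0, 1.0, 0.0], [1.0, 0.0, 0.001], [0.001, 0.0, -1.0]]
wrist_force: [0.0, 6.4, -0.3]
finger_gap: 0.19
grasp_force: 3.7
```

Contact began at TCP y≈0.110 and the force has now reached about 6 N, so the wedge is snug. I'll back off, close the fingers, rise clear and look.

Call:
drive_tool([
  [0.001,0,0,0,-0.62],
  [0.002,0,0,0,-0.62],
  [0.004,0,0,0,-0.62],
  [0.01,0,0,0,-0.62],
  [0.01,0,-0.01,0,-1],
  [0.01,0,-0.03,0,-1],
  [0,0,-0.04,0,-1],
  [0,0,-0.03,0,-1],
  [0.04,0,0,0,-1],
  [0.04,0,0,0,-1],
  [0.04,0,0,0,-1],
  [0.02,0,0,0,-1],
  [0,0,0,0,-1],
])

```text
time: 11.5
position: [0.5648, 0.2846, 0.1256]
tool_rot: [[-0.003, 1.0, 0.0], [1.0, 0.003, 0.0], [0.0, 0.0, -1.0]]
wrist_force: [-0.6, -1.0, -0.5]
finger_gap: 0.0
grasp_force: 0.0
```

```bash
python3 - <<'E'
from h import *
s=bot.read_state();print(s['position'],s['wrist_force'],s['finger_gap'])
ims={n:bot.snapshot(n) for n in P}
for n in P: cv2.imwrite(f'pics/{n}3.png',ims[n][:,:,::-1])
A=cv2.resize(ims['top'][100:210,210:300],None,fx=4,fy=4,interpolation=cv2.INTER_CUBIC)
B=cv2.resize(ims['side'][160:270,170:280],None,fx=4,fy=4,interpolation=cv2.INTER_CUBIC)
cv2.imwrite('pics/c3.png',np.hstack([A,B])[:,:,::-1])
# change check over the stand region, against start
for n,(x0,y0,x1,y1) in {'top':(238,100,300,182),'side':(172,130,246,216)}.items():
    a=cv2.imread(f'pics/{n}0.png',0)[y0:y1,x0:x1].astype(np.float32);b=cv2.cvtColor(ims[n],cv2.COLOR_RGB2GRAY)[y0:y1,x0:x1].astype(np.float32)
    print(n,cv2.phaseCorrelate(a,b,cv2.createHanningWindow(a.shape[::-1],cv2.CV_32F)))
E
```

```text
[0.56479043 0.2845534  0.12560073] [-0.56890278 -1.04843972 -0.5343997 ] 0.00023487786059310262
top ((0.24930962354811115, -0.22320620796330104), 0.9740209701988433)
side ((-0.05255632751043038, 0.1472632474576301), 0.32148766185619215)
```

View pics/c3.png

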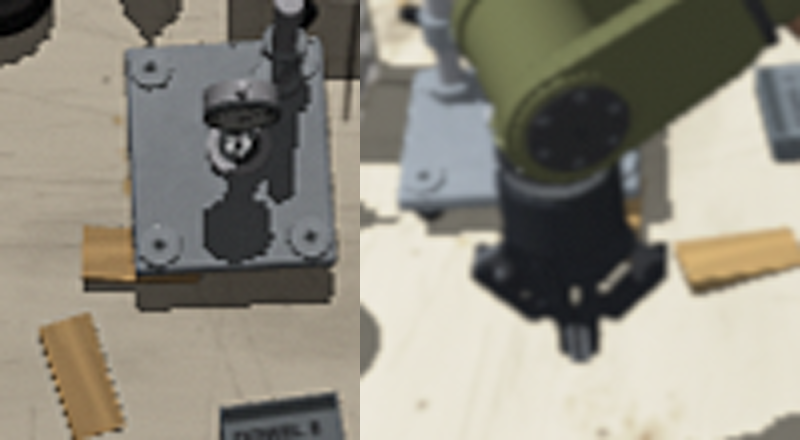

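In the top crop, the wedge's thick half (82–135 × 227–282) sticks out left of the plate, squarely in line with the FL boss at (159,245). The stand sits as before, with an image shift of about 0.25 px, or under 1 mm. Next I'll check the dial's clearance from the gripper body and get the pressing offset.

```bash
python3 - <<'E'
from h import *
for z in(.13,.16,.19): print(z,[plane('top',u,z).round(3)[:2].tolist() for u in((261,128),(280,128),(270,131))])
p=bot.read_state()['position'];t=np.array([.565,.0265,.0]);d=t-p;print('tool x',d[1].round(4),'tool y',d[0].round(4),'z to TCP .065:',p[2]-.065)
E
```

```text
0.13 [[0.652, -0.012], [0.652, -0.072], [0.642, -0.041]]
0.16 [[0.641, -0.012], [0.642, -0.071], [0.632, -0.04]]
0.19 [[0.631, -0.013], [0.631, -0.07], [0.622, -0.04]]
tool x -0.2552 tool y -0.0003 z to TCP .065: 0.060409510751816
```

Call:
drive_tool([
  [-0.03,0,0,0,-1],
  [-0.03,0,0,0,-1],
  [-0.03,0,0,0,-1],
  [-0.03,0,0,0,-1],
  [-0.03,0,0,0,-1],
  [-0.03,0,0,0,-1],
  [-0.03,0,0,0,-1],
  [-0.02,0,0,0,-1],
  [-0.015,0,0,0,-1],
  [-0.01,0,0.01,0,-1],
  [0,0,0.02,0,-1],
  [0,0,0.02,0,-1],
  [0,0,0.01,0,-1],
  [0,0,0,0,-1],
  [0,0,0,0,-1],
])

```text
time: 13.1
position: [0.5657, 0.027, 0.0657]
tool_rot: [[-0.0, 1.0, 0.0], [1.0, 0.0, 0.0], [0.0, 0.0, -1.0]]
wrist_force: [0.0, -0.6, -0.2]
finger_gap: -0.002
grasp_force: 0.0
```

Call:
drive_tool([
  [0,0,0.002,0,-1],
  [0,0,0.001,0,-1],
  [0,0,0.001,0,-1],
  [0,0,0,0,-1],
])

```text
time: 13.5
position: [0.5655, 0.0269, 0.0614]
tool_rot: [[-0.0, 1.0, 0.0], [1.0, 0.0, -0.0], [-0.0, 0.0, -1.0]]
wrist_force: [0.2, 0.5, 0.1]
finger_gap: 0.0
grasp_force: 0.0
```

Call:
drive_tool([
  [0,0,0.001,0,-1],
  [0,0,0.001,0,-1],
  [0,0,0,0,-1],
])

```text
time: 13.8
position: [0.5654, 0.0269, 0.0591]
tool_rot: [[-0.0, 1.0, -0.0], [1.0, 0.0, 0.0], [0.0, -0.0, -1.0]]
wrist_force: [0.2, -0.1, 0.3]
finger_gap: -0.002
grasp_force: 0.0
```

Call:
drive_tool([
  [0,0,0.0005,0,-1],
  [0,0,0.0005,0,-1],
  [0,0,0,0,-1],
])

```text
time: 14.1
position: [0.5655, 0.0269, 0.0587]
tool_rot: [[-0.0, 1.0, 0.0], [1.0, 0.0, 0.0], [0.0, 0.0, -1.0]]
wrist_force: [-3.3, -0.3, 6.0]
finger_gap: 0.002
grasp_force: 3.1
```

Call:
drive_tool([
  [0,0,0.0004,0,-1],
  [0,0,0,0,-1],
  [0,0,0,0,-1],
])

```text
time: 14.4
position: [0.5655, 0.0269, 0.0587]
tool_rot: [[-0.0, 1.0, 0.0], [1.0, 0.0, 0.0], [0.0, 0.0, -1.0]]
wrist_force: [-4.4, 0.6, 10.4]
finger_gap: 0.001
grasp_force: 5.1
```

About 10 N and holding rigid. I'll relieve the small sideways load (tool y) and check.

Call:
drive_tool([
  [0,-0.0003,0.0001,0,-1],
  [0,0,0,0,-1],
  [0,0,0,0,-1],
  [0,0,0,0,-1],
  [0,0,0,0,-1],
])

```text
time: 14.9
position: [0.5655, 0.0269, 0.0587]
tool_rot: [[-0.0, 1.0, 0.001], [1.0, 0.0, 0.0], [0.0, 0.001, -1.0]]
wrist_force: [-3.3, 0.0, 9.7]
finger_gap: -0.001
grasp_force: 4.8
```

```bash
python3 - <<'E'
from h import *
s=bot.read_state();print(s['position'],s['wrist_force'])
ims={n:bot.snapshot(n) for n in P}
A=cv2.resize(ims['top'][100:210,210:300],None,fx=4,fy=4,interpolation=cv2.INTER_CUBIC)
B=cv2.resize(ims['side'][130:240,170:280],None,fx=4,fy=4,interpolation=cv2.INTER_CUBIC)
cv2.imwrite('pics/c4.png',np.hstack([A,B])[:,:,::-1])
# back part of the stand, visible in both pictures: shift against start
for f in('top0','top3'):
    x0,y0,x1,y1=238,100,300,140
    a=cv2.imread(f'pics/{f}.png',0)[y0:y1,x0:x1].astype(np.float32);b=cv2.cvtColor(ims['top'],cv2.COLOR_RGB2GRAY)[y0:y1,x0:x1].astype(np.float32)
    print(f,cv2.phaseCorrelate(a,b,cv2.createHanningWindow(a.shape[::-1],cv2.CV_32F)))
print(bot.read_state()['wrist_force'])
E
```

```text
[0.56547455 0.02691468 0.05869577] [-3.34015657  0.0470487   9.7459295 ]
top0 ((0.12280121387535559, -0.1431595660949121), 0.8538911890238523)
top3 ((-0.1354679585632539, 0.0053390868545264425), 0.8364183789119124)
[-3.5847352   0.66996518 10.28019261]
```

View pics/c4.png

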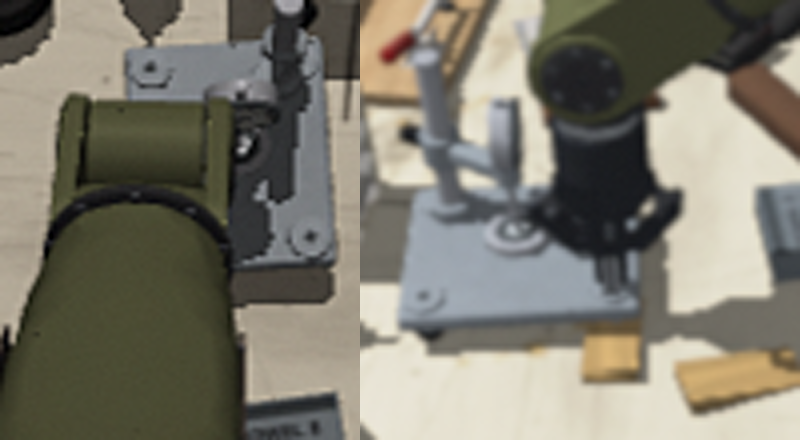

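In the side crop, the fingertips rest on the front left boss (615,290) and the wedge (585–640 × 325–380) is under the corner. The stand is level and hasn't moved, and the press holds at about 10 N. Handing in.

```bash
python3 -c "
from station import bot
print(bot.close_job())"
```

```text
the job is handed in; nothing more can be done
None
```

I pushed the wedge under the bare foot until it was snug (about 6 N) and let go of it; the fingertips now press the front left corner with about 10 N, and the stand stays level, having moved less than 1 mm; job handed in at about 15 s.

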